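Free the ratchet pawl and lower the keeper arm of a test stand

TASK

Bring the raised keeper arm of the test stand down over the relay module: first press the thumb paddle of the ratchet pawl down until the pawl tips over and stays clear of the toothed wheel, then push the arm down past its teeth, all the way to its stop, and leave it there with the pawl still free. Only touch and push with the fingertips or the outside of the fingers: lift nothing, leave the module in its nest and do not disturb the things lying around.

Things in the scene. Friction and masses are not known exactly. Their poses are not given: they have to be found in the camera images.
- stand: Test stand, fixed: dark steel base plate 270 x 100 x 10 mm, two grey cheeks (116 mm high at the pawl) with a toothed wheel and arm between them, a rimmed nest for the module. Origin: on the bench straight below the arm's hinge; x points along the lowered arm, away from the paddle; z up. Arm hinge: level, along y, 62 mm above the origin. Pawl pivot: along y, at x = -50 mm, 103 mm up.
- keeper (a joint): Keeper arm, a bar reaching 175 mm from its hinge, rubber pad below at 115 mm. Rad: 0 = fully down, level, on its stop (pad 2 mm over the module); grows as it rises, at most 1.1. Starts at about 0.50 to 0.90. Stiff hinge: stays where left; 3 to 6 N down on the finger plate moves it once the pawl is free. While the pawl is engaged it gives at most 0.2 rad downwards, then the teeth block it.
- keeper_plate (a point): Centre of the upper face of the finger plate (40 x 40 x 5 mm, ribbed) on the end of the keeper arm: 155 mm from the hinge along the arm and 11 mm above the arm's centre line; z normal to the plate, x outward along the arm. At angle 0 it is 73 mm over the bench.
- pawl (a joint): Rocker pawl. Rad: 0 = engaged, its nose between the wheel's teeth; 0.36 = fully free, on its stop; grows as the paddle is pressed down. An over-centre spring pulls it to 0 below 0.2 and to 0.36 above 0.2, so it stays free once pressed past the middle. Pressing takes 2 to 3 N at the paddle. It starts engaged.
- pawl_paddle (a point): Centre of the upper face of the pawl's thumb paddle: ribbed steel plate 36 x 30 x 5 mm that sticks out behind the cheeks, away from the arm, 55 mm behind the pawl's pivot and 22 mm above it. 125 mm over the bench when engaged; about 21 mm lower and sloping down outward by 0.36 rad when free. Below it are only the base plate and the bench.
- relay_module: Black relay module 49 x 62 x 26 mm with green terminals, loose in the nest on the base plate under the arm's pad; origin at the centre of its underside, 115 mm along the stand's x axis, 10 mm over the bench. It must not be lifted or taken out.
- servo: Bystander, loose: small black servo motor 46 x 54 x 20 mm; origin at the centre of its underside. Leave it alone.
- nipper_a: Bystander, loose: side cutters with orange handles, 129 x 50 x 10 mm, lying flat; origin at the centre of the underside, x along its length. Leave it alone.
- cell_aa: Bystander, loose: lying battery cell 14 x 50 x 14 mm; origin at the centre of the underside. Leave it alone.
- tape_black: Bystander, loose: roll of black tape 68 mm across, 18 mm high; origin at the centre of the underside. Leave it alone.
- flux_bottle: Bystander, loose: upright white bottle 30 mm across, 62 mm high; origin at the centre of the underside. Leave it alone.
Mind the look-alikes: they are no part of the job. Leave any purple, red or yellow look-alike of the relay_module alone.

How it is judged:
On the way, in this order (a step that is already met when the one before it is completed fails the run):
1. the pawl is pressed free while the arm is still up (value of joint pawl above 0.28 rad and value of joint keeper above 0.25 rad), for 0.2 s.
2. the arm is down on its stop, the pawl still free (value of joint pawl above 0.28 rad and value of joint keeper below 0.05 rad), for 0.2 s.
At the end, for the whole second after the job is handed in: The keeper arm is at rest within 0.05 rad of fully down, the pawl stays free (more than 0.28 rad), and the relay module lies in its nest (within 7 mm sideways, not raised by 4 mm) (all of step 2 and velocity of joint keeper between -0.05 and 0.05 rad/s and z of relay_module in the frame of stand below 0.014 m and x of relay_module in the frame of stand between 0.108 and 0.122 m and y of relay_module in the frame of stand between -0.007 and 0.007 m); the robot touches nothing.
It fails at once if the arm is lifted instead of pushed down (value of joint keeper above 1 rad).
It fails at once if the relay module is lifted or carried (z of relay_module in the frame of stand above 0.018 m).
It fails at once if a bystander is moved by more than 20 mm (distance of any of servo, nipper_a, cell_aa, tape_black, flux_bottle from where it was at the start of the episode above 0.02 m).
It also fails if it takes over 38 s, if anything falls off the work surface, if the arm or the gripper's body presses on something with over 40 N, if the wrist force passes 120 N, or if a joint passes its speed limit or range.

ROBOT

A 7-joint arm with a two-finger parallel gripper is mounted at the origin on a cart in front of the work surface, level with it; the furniture and walls round the work are solid. World frame = base frame: x ahead of the robot, y to its left, z up, the work surface at z = 0. Lengths are in m, angles in rad, forces in N, time in s.
With the tool pointing down it reaches from about 0.425 to 0.925 m from the base axis. Payload 6.8 kg.
Tool frame: the origin (TCP) lies midway between the tips of the shut fingers; the grasp point (between the pads) lies 19 mm behind it; z points along the fingers, y is the line along which they close (so a half turn about z gives the same grasp; the last joint's range is limited). The gripper opens to 85 mm and grips with 20 to 120 N. Pads are 22 mm wide; open, the fingers measure 114 mm over their backs; the gripper's body (76 mm by 85 mm) begins 54 mm behind the grasp point. The pads swing forward as they close: fully open they stand 13 mm farther back than shut.
Start: joints at [1.029, 0.477, 0.022, 1.555, -0.011, 1.109, -0.083], TCP at [0.284, -0.612, 0.231] pointing down, gripper open.
Joint ranges: [-2.96, 2.96], [-0.34, 2.1], [-1.41, 1.46], [0.24, 2.44], [-1.37, 4.51], [0.17, 1.92], [-2.96, 2.96]. Speed limits (rad/s): [2.39, 2.39, 3.14, 3.14, 3.14, 3.14, 3.14].

INTERFACE

Orientations are given as a rotation vector (axis times angle).
In Python, from bench import r gives the robot as it stands. The module is installed in compiled form; this text tells all that it offers.
- The arm moves only by the tool apply_moves, never from a script. Its argument "rows" is a list of rows, each a list of 6 numbers: the shift along the tool's x, y, z scaled (see below), then the turn, a rotation vector about the tool's x, y, z scaled (see below). A call has 1 to 5 rows; each row is the pose to reach, as a shift and turn from the pose commanded when the call began, along the tool's axes at that moment; what a row does not reach only later rows make up. The controller multiplies each number of a shift by 0.25 m and each number of a turn by 90 degrees. A row lasts 1/8 s, in which the tool goes at most 62.5 mm and 10.7 degrees, less where a joint would pass 70% of its speed; a pose out of reach is approached as far as the arm can. A call with a number of a shift or a turn outside -1 to 1 is refused whole. A call with a gripper value outside its range is refused whole. "claw" is the opening, from 0 (shut) to 1 (fully open), set as the call begins (left out, the last holds). The fingers move at their own pace and stop on an object; "newtons" is the grip in N (left out, the last holds). Time passes only in rows, so rows that repeat a pose let the fingers close. It gives the time, the measured TCP pose, the force, the opening and the grip force at its end, in the units of the state.
- r.get_obs(): the state, without advancing time (a new reading comes with each control period).
- r.grab_frame(name): name is "side" or "top"; returns a dict with "pixels" (384x512x3 uint8, red, green, blue), "intrinsics" (3x3 intrinsics, pixels), "dist" ([k1, k2, p1, p2, k3] as OpenCV has them; the pictures are not rectified), "eye" and "attitude" of the camera in the world. Camera axes: x right, y up, looking along -z (the intrinsics and any distortion apply to the point x, -y, -z); pixel columns grow to the right and rows downward; lengths in m; the calibration is good to about 2 mm. A picture is of the moment at which its call begins. There is no depth.
- r.hand_in(): hands the job in; it is judged then, once.
Trained networks look in a picture, given as the dict that the camera call returned (one of the last four; its "shot" number tells which), for a name from the list of things; names that differ only in an ending like _2 or _b are one class to them, and where a whole thing is asked for, a point or a joint stands for the part that bears it (a point fixed in the world has none). Each returns a list of dicts, best first, with "conf" (0 to 1); they miss things now and then, are a little off and sometimes report something else, mostly with a low value. They report only what shows in the picture. A call takes as long as a camera call. They do not tell look-alikes from the thing itself.
- r.search_frame(picture, thing): "rect" ([left, top, width, height] in pixels, round what is visible of it).
- r.outline_of(picture, thing): "pixels" (384x512 bool, what is visible of it) and "rect" ([left, top, width, height] in pixels, round what is visible of it).
- r.landmark_of(picture, thing): "point" ([column, row] in pixels: a listed point, or the origin of a listed thing).
The state is a dict: "clock": time; "joints": joint angles; "qvel": joint speeds; "tau": joint torques, N m; "tcp_pos": TCP position; "orientation": TCP orientation; "contact_force": force on the tool from outside, world axes, zero at the start; "moment": the same for the moment, N m; "grip_width": finger opening in m; "gripper_force": force on a finger pad.
Only numpy, scipy, OpenCV 4.12 (cv2) and the standard library are available. Lean on these libraries where they do the work, as an engineer would, in place of code of your own. Each camera call takes 0.05 s, during which the arm holds its last target. There are 200 camera calls.

## Working session

There is one attempt and no reset: what is moved stays moved. The work goes in short steps, Python scripts to look and compute and a tool call to move; the robot and the scene stay as the last step left them, time stands still between calls to the robot, and variables do not carry over. Pictures are saved under pics/ and viewed, at most 10 in all, crops included, and the job is handed in when it is done.

Besides the shell and the picture viewer there is one more tool, called after "Call:" as name(argument=value, ...) on one line, values as JSON. apply_moves: Moves the arm, as the interface text tells. Its arguments: {"type":"object","properties":{"rows":{"type":"array","items":{"type":"array","items":{"type":"number"}}},"claw":{"type":"number"},"newtons":{"type":"number"}},"required":["rows"]}

```bash
mkdir -p pics; cat > h.py <<'E'
import numpy as np, cv2
from bench import r
from scipy.spatial.transform import Rotation as R
def att(p):
    a=np.array(p["attitude"],float)
    return a if a.shape==(3,3) else (R.from_rotvec(a).as_matrix() if a.size==3 else R.from_quat(a).as_matrix())
def ray(p,uv):
    q=cv2.undistortPoints(np.array([[uv]],float),np.array(p["intrinsics"]),np.array(p["dist"]))[0,0]
    d=att(p)@np.array([q[0],-q[1],-1]); return np.array(p["eye"]),d/np.linalg.norm(d)
def atz(p,uv,z):
    e,d=ray(p,uv); return e+d*(z-e[2])/d[2]
def tri(rs):
    A=np.zeros((3,3));b=np.zeros(3)
    for e,d in rs:
        P=np.eye(3)-np.outer(d,d);A+=P;b+=P@e
    x=np.linalg.solve(A,b); return x,[np.linalg.norm((np.eye(3)-np.outer(d,d))@(x-e)) for e,d in rs]
def proj(p,X):
    c=att(p).T@(np.array(X)-np.array(p["eye"])); 
    return cv2.projectPoints(np.array([[c[0],-c[1],-c[2]]]),np.zeros(3),np.zeros(3),np.array(p["intrinsics"]),np.array(p["dist"]))[0].ravel()
E
python3 - <<'E'
from h import *
S={}
for n in("side","top"):
    p=r.grab_frame(n);S[n]=p
    cv2.imwrite(f"pics/{n}0.png",p["pixels"][:,:,::-1])
    print(n,np.round(p["eye"],3),np.shape(p["attitude"]))
names=["stand","keeper_plate","pawl_paddle","relay_module","servo","nipper_a","cell_aa","tape_black","flux_bottle"]
for t in names:
    rs=[]
    for n in S:
        l=r.landmark_of(S[n],t)
        print(t,n,[(np.round(x["point"]).tolist(),round(x["conf"],2)) for x in l[:3]], np.round(atz(S[n],l[0]["point"],0),3) if l else'')
        if l: rs.append(ray(S[n],l[0]["point"]))
    if len(rs)==2:
        x,e=tri(rs);print("   tri",np.round(x,3),np.round(e,3))
print(r.get_obs())
E
```

```text
side [0.134 0.828 0.521] (3,)
top [ 0.462 -0.158  1.167] (3,)
stand side [([258.0, 251.0], 0.71)] [ 0.489 -0.083  0.   ]
stand top [([225.0, 225.0], 0.97), ([230.0, 253.0], 0.23)] [ 0.486 -0.069  0.   ]
   tri [ 0.485 -0.07   0.008] [0.001 0.001]
keeper_plate side [([277.0, 177.0], 0.85)] [ 0.624 -0.598  0.   ]
keeper_plate top [([273.0, 222.0], 0.67)] [ 0.495 -0.199  0.   ]
   tri [ 0.488 -0.195  0.147] [0.003 0.003]
pawl_paddle side [([233.0, 225.0], 0.59)] [ 0.603 -0.192  0.   ]
pawl_paddle top [([176.0, 222.0], 0.69)] [0.496 0.064 0.   ]
   tri [0.494 0.042 0.12 ] [0.002 0.002]
relay_module side [([326.0, 222.0], 0.95), ([238.0, 201.0], 0.79), ([294.0, 193.0], 0.71)] [ 0.383 -0.301  0.   ]
relay_module top [([369.0, 208.0], 0.9), ([328.0, 163.0], 0.77), ([317.0, 262.0], 0.66)] [ 0.529 -0.457  0.   ]
   tri [ 0.482 -0.493 -0.094] [0.055 0.055]
servo side [([203.0, 260.0], 0.64), ([281.0, 179.0], 0.16)] [0.589 0.002 0.   ]
servo top [([202.0, 191.0], 0.65), ([258.0, 187.0], 0.6)] [ 0.58  -0.005 -0.   ]
   tri [ 0.585 -0.003 -0.002] [0.005 0.005]
nipper_a side [([232.0, 231.0], 0.48
[... 710 characters left out ...]
ray([ 1.02889157,  0.47696924,  0.02240986,  1.55539735, -0.01149783,
        1.10928102, -0.08308929]), 'qvel': array([-7.38291057e-04,  6.79332172e-04, -6.64735635e-04, -5.04914728e-04,
        1.87000388e-05,  1.38873090e-03,  1.97977488e-03]), 'tau': array([-3.53257328e-04, -5.96329486e+01,  1.60633519e+00, -2.81550229e+01,
        1.26639241e-02,  1.56729704e-03,  1.32694666e-05]), 'tcp_pos': array([ 0.28373187, -0.6125002 ,  0.23132986]), 'orientation': array([3.06792080e+00, 6.76045871e-01, 4.59531632e-05]), 'contact_force': array([-0.09065908, -0.39601449,  0.16886024]), 'moment': array([-0.03638912,  0.05637052, -0.01578137]), 'gripper_force': 0.0, 'grip_width': 0.08498414741159843}
```

```bash
python3 - <<'E'
import cv2,numpy as np
a=cv2.imread("pics/side0.png")[150:330,160:400];b=cv2.imread("pics/top0.png")[140:300,130:400]
cv2.imwrite("pics/c1.png",np.vstack([cv2.resize(a,(533,400-110),interpolation=3) if 0 else cv2.resize(a,(400,300),interpolation=2),cv2.resize(b,(506,300),interpolation=2)[:, :400]]) if 0 else np.vstack([cv2.resize(a,(400,300),interpolation=2),cv2.resize(b[:,:213],(400,300),interpolation=2)]))
E
```

```text
(no output)
```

View pics/c1.png

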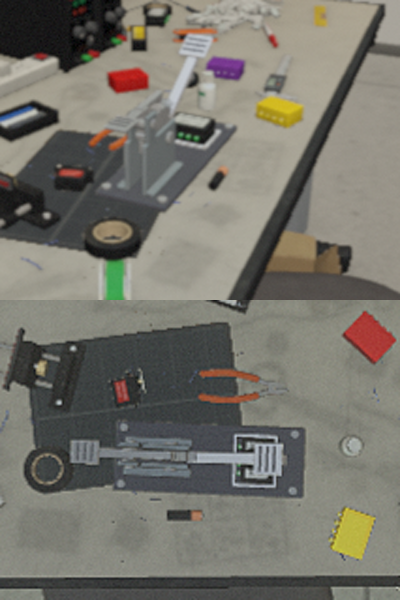

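View pics/top0.png

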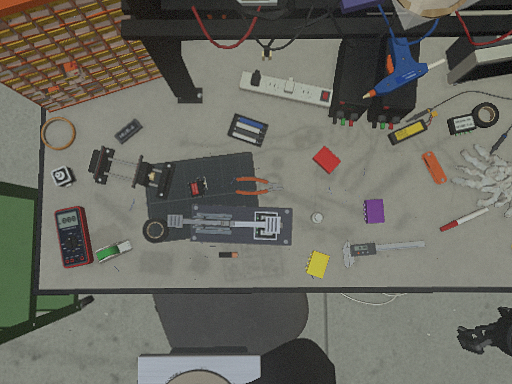

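The picture shows the stand lying across the middle: the paddle is at about (176,222), and the raised arm's plate is at (270,224) over the green-terminalled module in the rimmed nest. The red (326,160), purple (374,211) and yellow (317,263) boxes are look-alikes, so I leave them alone. The module is the only one in the nest. The arm is raised about 0.5 rad. I'm heading over the paddle with the fingers shut.

Call:
apply_moves(rows=[[0.186, -0.2, 0, 0, 0, 0], [0.37, -0.4, 0, 0, 0, 0.05], [0.55, -0.6, 0, 0, 0, 0.1], [0.74, -0.8, 0, 0, 0, 0.15], [0.9, -0.97, 0, 0, 0, 0.2]], claw=0)

```text
clock: 1.62
tcp_pos: [0.3807, -0.3134, 0.2317]
orientation: [3.136, 0.184, 0.001]
contact_force: [1.9, 0.8, 0.6]
grip_width: -0.0001
gripper_force: 0.0
```

```bash
cat >> h.py <<'E'
def delta(T,yaw=-0.05):
    o=r.get_obs(); M=R.from_rotvec(o["orientation"]).as_matrix()
    d=M.T@(np.array(T)-o["tcp_pos"])/0.25
    x=np.array([np.cos(yaw),np.sin(yaw),0]);z=np.array([0,0,-1.]);D=np.stack([x,np.cross(z,x),z],1)
    t=R.from_matrix(M.T@D).as_rotvec()/(np.pi/2)
    print("t",o["clock"],"tcp",np.round(o["tcp_pos"],4),"F",np.round(o["contact_force"],1),"row",np.round(d,3),np.round(t,3))
E
python3 -c "
from h import *
delta([.494,.042,.2])"
```

```text
t 1.625 tcp [ 0.3807 -0.3134  0.2317] F [1.9 0.8 0.6] row [ 0.616 -1.359  0.126] [ 0.    -0.001  0.106]
```

Call:
apply_moves(rows=[[0.1, -0.2, 0, 0, 0, 0.05], [0.2, -0.4, 0, 0, 0, 0.1], [0.3, -0.6, 0, 0, 0, 0.1], [0.4, -0.8, 0, 0, 0, 0.1], [0.45, -1.0, 0, 0, 0, 0.1]])

```text
clock: 2.25
tcp_pos: [0.4631, -0.0516, 0.2317]
orientation: [-3.141, 0.058, -0.002]
contact_force: [1.3, 0.7, 0.5]
grip_width: 0.0001
gripper_force: 0.0
```

Call:
apply_moves(rows=[[0, 0, 0, 0, 0, 0]])

```text
clock: 2.38
tcp_pos: [0.4627, -0.0493, 0.2317]
orientation: [-3.14, 0.047, -0.002]
contact_force: [0.5, -0.7, 0.2]
grip_width: -0.0
gripper_force: 0.0
```

```bash
python3 -c "
from h import *
delta([.494,.042,.17])"
```

```text
t 2.375 tcp [ 0.4627 -0.0493  0.2317] F [ 0.5 -0.7  0.2] row [ 0.114 -0.368  0.247] [-0.001 -0.001  0.013]
```

Call:
apply_moves(rows=[[0.06, -0.19, 0, 0, 0, 0.01], [0.114, -0.37, 0, 0, 0, 0.01], [0.114, -0.37, 0.12, 0, 0, 0.01], [0.114, -0.37, 0.2, 0, 0, 0.01], [0.114, -0.37, 0.2, 0, 0, 0.01]])

```text
clock: 3.0
tcp_pos: [0.4929, 0.0365, 0.1801]
orientation: [3.14, -0.085, -0.005]
contact_force: [0.1, -0.3, -0.5]
grip_width: -0.0001
gripper_force: 0.0
```

```bash
python3 - <<'E'
from h import *
delta([.494,.042,.135])
S=[r.grab_frame(n) for n in("side","top")]
T=r.get_obs()["tcp_pos"]
for t in("pawl_paddle","keeper_plate"):
    L=[r.landmark_of(p,t) for p in S]
    print(t,[[np.round(x["point"],1).tolist()+[round(x["conf"],2)] for x in l[:2]] for l in L])
    if all(L): print(tri([ray(p,l[0]["point"]) for p,l in zip(S,L)]))
im=[]
for p in S:
    a=p["pixels"][:,:,::-1].copy(); u,v=proj(p,T).astype(int); print("tcp px",u,v,"paddle px",proj(p,[.494,.042,.125]))
    im.append(cv2.resize(a[v-50:v+50,u-65:u+65],(780,600),interpolation=2)[:, 195:585])
cv2.imwrite("pics/c2.png",np.hstack(im))
E
```

```text
t 3.0 tcp [0.4929 0.0365 0.1801] F [ 0.1 -0.3 -0.5] row [ 0.004 -0.022  0.18 ] [ 0.001  0.002 -0.003]
pawl_paddle [[[232.8, 222.9, 0.9], [229.8, 298.7, 0.62]], [[272.5, 221.7, 0.26]]]
(array([ 0.54015194, -0.17512596,  0.02405892]), [np.float64(0.05035081283691312), np.float64(0.05035081283691335)])
keeper_plate [[[277.9, 175.5, 0.67]], [[272.4, 222.4, 0.96]]]
(array([ 0.48619887, -0.1924423 ,  0.15118755]), [np.float64(0.0029843953151652385), np.float64(0.0029843953151651777)])
tcp px 234 195 paddle px [233.51820851 222.55827835]
tcp px 172 220 paddle px [174.76894314 221.2350616 ]
```

View pics/c2.png

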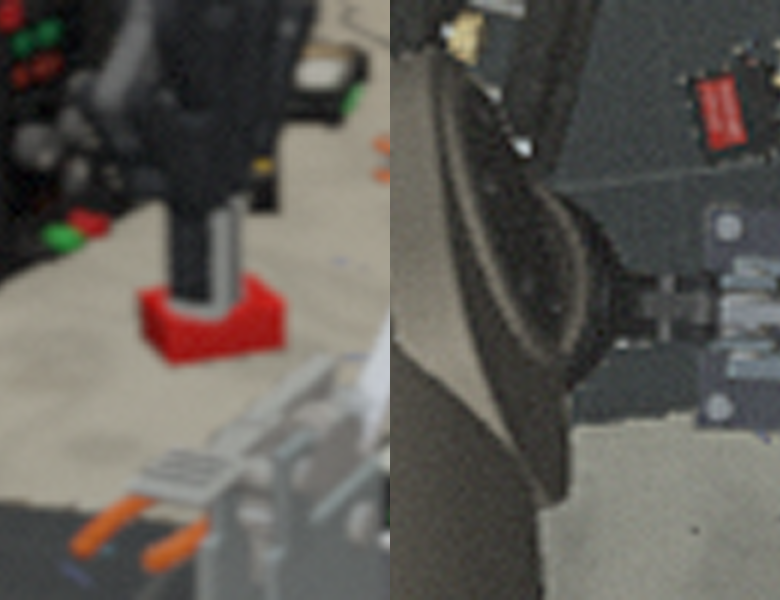

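The fingertips (side picture, about 234,196) hang above the paddle (about 233,223), in line with it. Pressing down now.

Call:
apply_moves(rows=[[0.003, -0.02, 0.08, 0, 0, 0], [0.003, -0.02, 0.16, 0, 0, 0], [0.003, -0.02, 0.2, 0, 0, 0], [0.003, -0.02, 0.23, 0, 0, 0], [0.003, -0.02, 0.25, 0, 0, 0]])

```text
clock: 3.92
tcp_pos: [0.4958, 0.0435, 0.1193]
orientation: [-3.14, 0.083, -0.003]
contact_force: [-0.5, 2.3, 2.8]
grip_width: 0.0003
gripper_force: 1.1
```

Call:
apply_moves(rows=[[0, -0.003, 0.015, 0, 0, 0], [0, -0.006, 0.03, 0, 0, 0], [0, -0.006, 0.03, 0, 0, 0]])

```text
clock: 4.3
tcp_pos: [0.4948, 0.0439, 0.111]
orientation: [3.14, -0.084, -0.001]
contact_force: [0.7, -0.9, 0.3]
grip_width: -0.0002
gripper_force: 0.0
```

Call:
apply_moves(rows=[[0, -0.004, 0.015, 0, 0, 0], [0, -0.008, 0.028, 0, 0, 0], [0, -0.008, 0.028, 0, 0, 0]])

```text
clock: 4.68
tcp_pos: [0.4958, 0.0452, 0.106]
orientation: [3.139, -0.085, 0.001]
contact_force: [-7.0, -3.5, 20.8]
grip_width: 0.0001
gripper_force: 8.9
```

Call:
apply_moves(rows=[[0, 0, -0.15, 0, 0, 0], [0, 0, -0.3, 0, 0, 0], [0, 0, -0.45, 0, 0, 0], [0, 0.15, -0.5, 0, 0, 0], [0, 0.3, -0.5, 0, 0, 0]])

```text
clock: 5.3
tcp_pos: [0.492, -0.0292, 0.2307]
orientation: [3.14, -0.081, 0.005]
contact_force: [0.8, -0.0, -0.0]
grip_width: 0.0001
gripper_force: 0.0
```

```bash
python3 - <<'E'
from h import *
p=r.grab_frame("side")
for t in("pawl_paddle","keeper_plate"): print(t,[(np.round(x["point"],1).tolist(),round(x["conf"],2)) for x in r.landmark_of(p,t)[:2]])
print("free expected",proj(p,[.494,.046,.104]),"engaged",proj(p,[.494,.042,.125]))
cv2.imwrite("pics/c3.png",cv2.resize(p["pixels"][150:270,180:340,::-1],(800,600),interpolation=2))
delta([.487,-.193,.20])
E
```

```text
pawl_paddle []
keeper_plate [([272.0, 233.2], 0.66), ([280.8, 175.9], 0.57)]
free expected [232.81239929 232.86132421] engaged [233.51820851 222.55827835]
t 5.45 tcp [ 0.4909 -0.0308  0.2292] F [0.4 0.3 0. ] row [0.022 0.648 0.117] [ 0.     0.    -0.005]
```

View pics/c3.png

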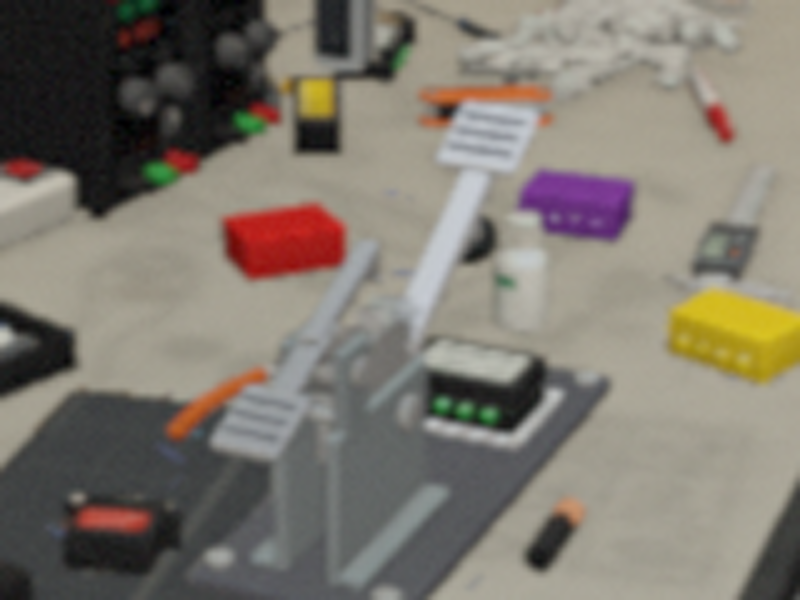

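The paddle (crop 262,420 → px 232,234) sits low and sloped, so the pawl is free; the arm is still up (plate at px 278,177). Moving over the plate.

Call:
apply_moves(rows=[[0.022, 0.2, 0, 0, 0, 0], [0.022, 0.4, 0, 0, 0, 0], [0.022, 0.6, 0, 0, 0, 0], [0.022, 0.65, 0.05, 0, 0, 0], [0.022, 0.65, 0.1, 0, 0, 0]])

```text
clock: 6.08
tcp_pos: [0.4881, -0.1907, 0.2033]
orientation: [-3.14, 0.084, 0.001]
contact_force: [0.2, -0.2, -0.0]
grip_width: 0.0002
gripper_force: 0.0
```

```bash
python3 - <<'E'
from h import *
T=r.get_obs()["tcp_pos"]
im=[]
for n in("side","top"):
    p=r.grab_frame(n); u,v=proj(p,T).astype(int)
    print(n,"tcp",u,v,"plate",proj(p,[.486,-.193,.15]),[(np.round(x["point"],1).tolist(),round(x["conf"],2)) for x in r.landmark_of(p,"keeper_plate")[:2]])
    im.append(cv2.resize(p["pixels"][v-40:v+60,u-33:u+32,::-1],(390,600),interpolation=2))
cv2.imwrite("pics/c4.png",np.hstack(im))
delta([.485,-.195,.15])
E
```

```text
side tcp 276 154 plate [276.80159354 175.86118881] [([277.4, 177.9], 0.63)]
top tcp 272 222 plate [273.04094235 223.70692268] []
t 6.275 tcp [ 0.4883 -0.1891  0.2039] F [ 0.6 -0.9  0.2] row [-0.012  0.024  0.216] [-0.001  0.001  0.   ]
```

View pics/c4.png

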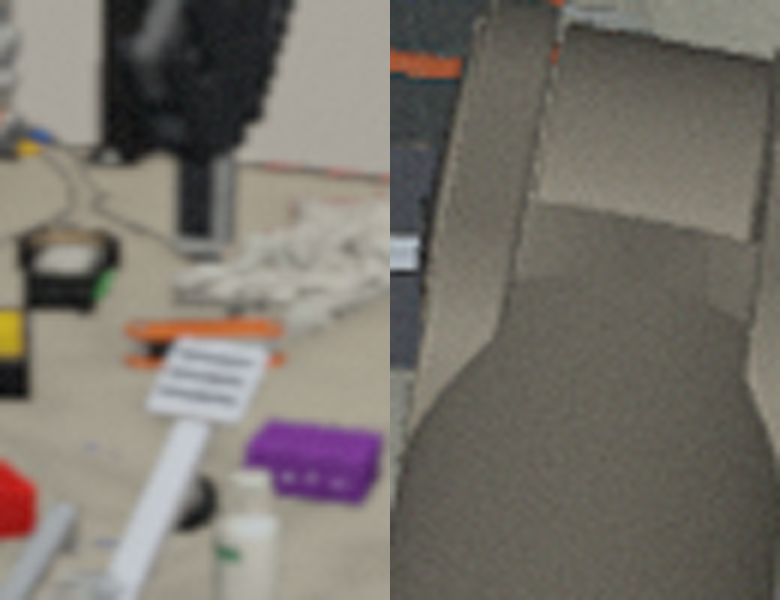

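The side picture shows the fingertips (276,154) straight above the plate (277,177). Next I push down along the plate's arc.

Call:
apply_moves(rows=[[-0.012, 0.02, 0.1, 0, 0, 0], [-0.012, 0.02, 0.17, 0, 0, 0], [-0.012, 0.02, 0.21, 0, 0, 0], [-0.012, 0.03, 0.25, 0, 0, 0], [-0.012, 0.05, 0.288, 0, 0, 0]])

```text
clock: 6.9
tcp_pos: [0.4854, -0.2033, 0.1325]
orientation: [-3.14, 0.082, -0.003]
contact_force: [0.9, 2.3, 2.8]
grip_width: -0.0001
gripper_force: 1.3
```

```bash
python3 - <<'E'
from h import *
p=r.grab_frame("side")
print([(np.round(x["point"],1).tolist(),round(x["conf"],2)) for t in("keeper_plate","pawl_paddle") for x in r.landmark_of(p,t)[:2]])
delta([.485,-.218,.073])
E
```

```text
[([281.9, 180.7], 0.9), ([235.2, 235.6], 0.87), ([276.1, 230.4], 0.43)]
t 7.05 tcp [ 0.4841 -0.2038  0.1318] F [-0.3 -0.1  0.7] row [0.007 0.057 0.235] [-0.     0.001 -0.002]
```

The arm is moving down and the pawl is still free (paddle at px 235,236).

Call:
apply_moves(rows=[[0, 0.015, 0.04, 0, 0, 0], [0, 0.028, 0.08, 0, 0, 0], [0, 0.038, 0.12, 0, 0, 0], [0, 0.047, 0.16, 0, 0, 0], [0, 0.052, 0.19, 0, 0, 0]])

```text
clock: 7.68
tcp_pos: [0.4837, -0.2169, 0.0841]
orientation: [3.14, -0.084, -0.0]
contact_force: [0.6, -2.4, 3.2]
grip_width: -0.0002
gripper_force: 1.4
```

Call:
apply_moves(rows=[[0, 0.003, 0.02, 0, 0, 0], [0, 0.005, 0.035, 0, 0, 0], [0, 0.005, 0.04, 0, 0, 0]])

```text
clock: 8.05
tcp_pos: [0.4836, -0.2178, 0.0747]
orientation: [-3.14, 0.083, 0.0]
contact_force: [-0.2, -1.5, 4.2]
grip_width: 0.0002
gripper_force: 1.4
```

Call:
apply_moves(rows=[[0, 0, 0.008, 0, 0, 0], [0, 0, 0.014, 0, 0, 0], [0, 0, 0.014, 0, 0, 0]])

```text
clock: 8.43
tcp_pos: [0.4837, -0.218, 0.0725]
orientation: [3.14, -0.084, 0.0]
contact_force: [-4.1, -0.6, 14.6]
grip_width: -0.0002
gripper_force: 7.4
```

Call:
apply_moves(rows=[[0, 0, 0.006, 0, 0, 0], [0, 0, 0.006, 0, 0, 0]])

```text
clock: 8.68
tcp_pos: [0.4838, -0.218, 0.0721]
orientation: [3.14, -0.084, 0.001]
contact_force: [-7.4, 0.1, 26.4]
grip_width: -0.0002
gripper_force: 13.1
```

Call:
apply_moves(rows=[[0, 0, -0.1, 0, 0, 0], [0, 0, -0.3, 0, 0, 0], [0, 0, -0.5, 0, 0, 0], [0, 0, -0.6, 0, 0, 0], [0, 0, -0.6, 0, 0, 0]])

```text
clock: 9.3
tcp_pos: [0.4845, -0.2176, 0.2214]
orientation: [3.14, -0.083, 0.005]
contact_force: [0.3, -0.5, -0.7]
grip_width: -0.0
gripper_force: 0.0
```

```bash
python3 - <<'E'
from h import *
p=r.grab_frame("side")
print([(np.round(x["point"],1).tolist(),round(x["conf"],2)) for t in("keeper_plate","pawl_paddle") for x in r.landmark_of(p,t)[:2]])
print("expected plate down",proj(p,[.485,-.218,.073]),"at .1 rad",proj(p,[.485,-.216,.088]),"paddle free",proj(p,[.494,.046,.104]))
cv2.imwrite("pics/c5.png",cv2.resize(p["pixels"][150:270,180:340,::-1],(800,600),interpolation=2))
delta([.485,-.218,.2])
E
```

```text
[([280.4, 203.3], 0.6), ([232.8, 232.1], 0.79), ([275.9, 228.7], 0.41)]
expected plate down [279.84081147 201.98420148] at .1 rad [279.72160189 196.68557431] paddle free [232.81239929 232.86132421]
t 9.45 tcp [ 0.4826 -0.2172  0.2183] F [ 0.  -0.3 -0.9] row [0.01  0.003 0.073] [-0.001  0.002 -0.002]
```

View pics/c5.png

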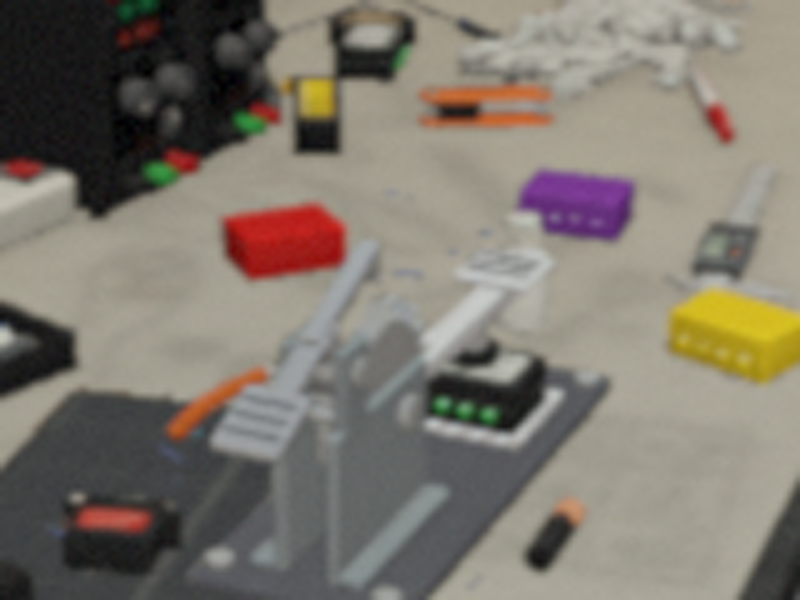

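The plate is at px (280,203), where a fully lowered arm should be. The paddle is still free at (233,232), the module is in its nest, and the bystanders visible here (servo, battery cell, side cutters, bottle) look undisturbed.

```bash
python3 -c "
from bench import r
print(r.hand_in())"
```

```text
the job is handed in; nothing more can be done
None
```

The job is handed in: in the last side picture the pawl was free, the keeper arm was down on its stop, and the module was in its nest. The gripper had been raised clear, and the hand-in returned no verdict.

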